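# Open the blue-lidded eyepiece tin in the bench fork

## Robot

A 6-joint arm with a two-finger parallel gripper is mounted at the origin on the work surface. World frame = base frame: x ahead of the robot, y to its left, z up, the work surface at z = 0. Lengths are in m, angles in rad, forces in N, time in s.
With the tool pointing down it reaches from about 0.275 to 0.85 m from the base axis. Payload 19 kg.
Tool frame: the origin (TCP) lies midway between the tips of the shut fingers; the grasp point (between the pads) lies 19 mm behind it (grip_point_offset is the distance from the TCP to the grasp point, in m); z points along the fingers, x is the direction in which the jaws open and shut, and the axes are right-handed (so a half turn about z gives the same grasp; the last joint's range is limited). The gripper opens to 85 mm and grips with 20 to 120 N. Pads are 22 mm wide; open, the fingers measure 114 mm over their backs; the gripper's body (76 mm by 85 mm) begins 54 mm behind the grasp point. The pads swing forward as they close: fully open they stand 13 mm farther back than shut.
Start: joints at [1.101, 0.15, 1.437, -0, 1.554, -0.134], TCP at [0.189, 0.543, 0.231] pointing down, gripper open.
Joint ranges: [-2.8, 2.8], [-0.68, 2.1], [0.12, 2.68], [-1.39, 4.53], [0.16, 2.79], [-2.81, 2.81]. Speed limits (rad/s): [1.89, 1.89, 2.22, 3.01, 3.01, 3.01].

## Interface

Orientations are given as [roll, pitch, yaw] about the fixed x, y, z axes, in that order (R = Rz(yaw) Ry(pitch) Rx(roll)).
In Python, from workcell import read_state, get_image, camera_params, hand_in, grip_point_offset gives the robot as it stands.
- The arm moves only by the tool play_rows, never from a script. Its argument "targets" is a list of rows, each an object of numbers: "tx", "ty", "tz": the shift along the tool's x, y, z in m; "ax", "ay", "az": the turn, a rotation vector about the tool's x, y, z in rad. A call has 1 to 20 rows; each row shifts and turns the pose as measured when the row begins, along the tool's axes as they then stand; what a row does not reach is not made up. A row lasts 1/8 s, in which the tool goes at most 62.5 mm and 10.7 degrees, less where a joint would pass 70% of its speed; a pose out of reach is approached as far as the arm can. A call is refused whole if a number of a shift passes 0.0625 or a number of a turn 0.188, either way. A call with a gripper value outside its range is refused whole. "jaw" is the finger opening in m, from 0 to 0.0854, set as the call begins (left out, the last holds). The fingers move at their own pace and stop on an object; the grip force is fixed at half the most. Time passes only in rows, so rows that do not move let the fingers close. It gives the time, the measured TCP pose, the force and the opening at its end, in the units of the state.
- read_state(): the state, without advancing time (a new reading comes with each control period).
- get_image(name): name is "side" or "top"; returns (picture, depth): 400x640x3 uint8, red, green, blue; 400x640 float32, m along the optical axis (not along the pixel's ray), 0 where there is no reading.
- camera_params(name): a dict with "fx", "fy", "cx", "cy" (pixels), "distortion" ([k1, k2, p1, p2, k3] as OpenCV has them; the pictures are not rectified), "extrinsics" (4x4, takes a point from camera to world coordinates). Camera axes: x right, y down, z forward; pixel columns grow to the right and rows downward; lengths in m; the calibration is good to about 2 mm. A picture is of the moment at which its call begins. camera_params takes no time and is no camera call.
- hand_in(): hands the job in, once; it reports no verdict.
The state is a dict: "t": time; "joint_pos": joint angles; "qvel": joint speeds; "effort": joint torques, N m; "position": TCP position; "tool_rot": TCP orientation; "force": force on the tool from outside, world axes, zero at the start; "wrist_torque": the same for the moment, N m; "opening": opening from 0.0 (shut) to 1.0 (fully open).
Only numpy, scipy, OpenCV 4.12 (cv2) and the standard library are available. Lean on these libraries where they do the work, as an engineer would, in place of code of your own. Each camera call takes 0.05 s, during which the arm holds its last target.

## Task

Take the closed tin with the blue lid and slide its foot fully home under the green fork holder, keeping it upright. With the fork holding the base down, draw the tight lid straight up off the tin, then stand the lid, open side down, on the cork mat. Leave the opened base standing in the holder.

Things in the scene. Friction and masses are not known exactly. Their poses are not given: they have to be found in the camera images.
- tin_base: Base of the blue-lidded tin, 0.3 kg; like tins with red and yellow lids stand by. Origin: centre of its underside, z up. Round foot 100 mm across, 8 thick; round neck 44 mm across to height 27; square shoulder 56 mm to height 30, where the lid sits; 46 mm square collar inside the lid to height 80. The tight lid carries the base if lifted; with the base held down it draws off at 5 to 15 N.
- tin_lid: Blue square lid with a paper patch on top, 56 x 56 mm outside, 53 high, 50 deep inside, walls 5, 0.07 kg, rigid. Origin: centre of its open lower rim; z up to its closed top, x and y along its sides. Shut, its origin is 30 mm above the base's and its top 83 mm above the bench; it comes free once drawn 50 mm up the base.
- holder: Green fork fixed to the bench, 140 mm (x) by 144 (y), 22 high. Origin: on the bench where the foot's centre is when home; the foot slides in along its +x, from the mouth edge at x = -80 mm. Fork plate: underside 16 mm, top 22 above the bench; slot for the neck 66 wide, closed at x = 22; channel for the foot 124 wide. A pulled base rises 8 mm to the plate, and drops back when the lid is off.
- mat: square cork mat fixed to the bench, 130 x 130 mm, 3 mm thick. Origin: centre of its underside; x and y along its sides.
Not all that is in view belongs to the job. Leave any orange or yellow look-alike of the tin_lid alone.

How it is judged:
By the outcome, as a careful person would: the job done as asked, in the order asked, and still so for the second after the job is handed in, with the robot touching nothing.
It also fails if it takes over 54 s, if anything falls off the work surface, if the arm or the gripper's body presses on something with over 40 N, if the wrist force passes 120 N, or if a joint passes its speed limit or range.

## Working session

There is one attempt and no reset: what is moved stays moved. The work goes in short steps, Python scripts to look and compute and a tool call to move; the robot and the scene stay as the last step left them, time stands still between calls to the robot, and variables do not carry over. Pictures are saved under pics/ and viewed, and the job is handed in when it is done.

Besides the shell and the picture viewer there is one more tool, called as a command line: name --argument value ..., lists and objects as JSON in quotes. play_rows: Moves the arm, as the interface text tells. Its arguments: {"type":"object","properties":{"targets":{"type":"array"},"jaw":{"type":"number"}},"required":["targets"]}

```bash
mkdir -p pics
python3 - <<'E'
from workcell import *
import cv2,numpy as np
print(read_state(), grip_point_offset)
for n in("top","side"):
    im,d=get_image(n); cv2.imwrite(f"pics/{n}0.png",im[:,:,::-1]); np.savez(f"{n}0.npz",im=im,d=d)
    print(n,camera_params(n))
E
```

```text
{'t': 0.0, 'joint_pos': array([ 1.10098566e+00,  1.50952714e-01,  1.43803213e+00, -2.51221813e-05,
        1.55378765e+00, -1.33989886e-01]), 'qvel': array([ 1.74533428e-03,  4.95996866e-04, -8.95543455e-05,  2.46239813e-04,
       -1.38972907e-03,  1.84041830e-03]), 'effort': array([-3.18138911e-03, -7.13050747e+01, -5.70868278e+01, -6.52559811e-04,
        8.82830500e-03, -1.23555255e-04]), 'position': array([0.18939561, 0.54265026, 0.23069387]), 'tool_rot': array([-3.14145993e+00,  1.17261913e-03,  1.23497607e+00]), 'force': array([ 0.01582627,  0.31795035, -0.91622875]), 'wrist_torque': array([-0.03197363,  0.02412467,  0.00515997]), 'opening': 1.0007580192636618} 0.0187
top {'fx': 379.20313817401296, 'fy': 379.20313817401296, 'cx': 320.6005108317076, 'cy': 199.3349646723503, 'distortion': array([-0.08840712,  0.        ,  0.        ,  0.        ,  0.        ]), 'extrinsics': array([[-0.0070487 , -0.98095439,  0.1941103 ,  0.29765934],
       [-0.99981254,  0.01041412,  0.01632268, -0.12059615],
       [-0.01803329, -0.19395886, -0.9808439 ,  1.10742432],
       [ 0.        ,  0.        ,  0.        ,  1.        ]])}
side {'fx': 367.2744012117539, 'fy': 367.2744012117539, 'cx': 322.6079070574355, 'cy': 200.65469507968203, 'distortion': array([-0.07859437,  0.        ,  0.        ,  0.        ,  0.        ]), 'extrinsics': array([[ 0.92236152, -0.23049814,  0.310032  ,  0.2335402 ],
       [-0.38632622, -0.54796076,  0.74195084, -0.78994582],
       [-0.00113292, -0.80412039, -0.5944654 ,  0.60040874],
       [ 0.        ,  0.        ,  0.        ,  1.        ]])}
```

View pics/top0.png

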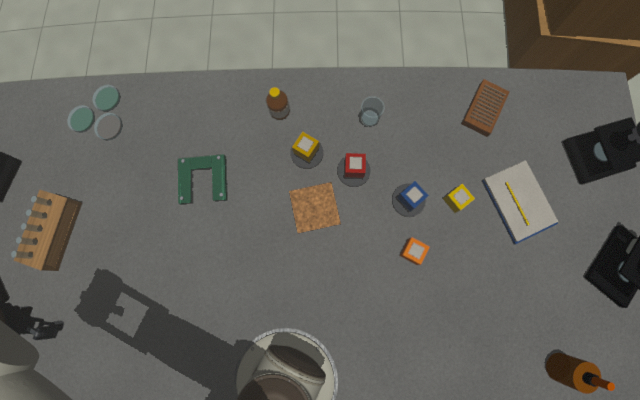

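View pics/side0.png

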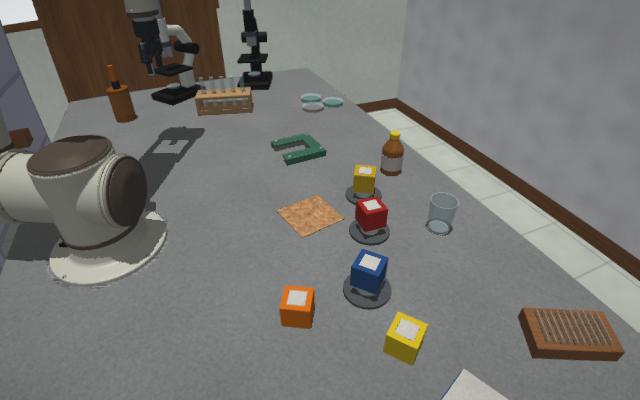

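The top view shows the blue-lidded tin at (413,195), the red tin at (355,163), the yellow tin at (306,145), loose lids in yellow at (460,197) and orange at (416,251), the mat at (315,207) and the green fork at (203,178) with its mouth towards the robot. By the description I want the blue lid at (413,195). Next I'll take a close crop and measure.

```bash
cat > h.py <<'E'
import numpy as np,cv2
from workcell import camera_params
def ray(n,px):
    c=camera_params(n);K=np.array([[c['fx'],0,c['cx']],[0,c['fy'],c['cy']],[0,0,1]])
    u=cv2.undistortPoints(np.float64(px).reshape(-1,1,2),K,c['distortion']).reshape(-1,2)
    d=np.c_[u,np.ones(len(u))]@c['extrinsics'][:3,:3].T
    return c['extrinsics'][:3,3],d
def onz(n,px,z):
    o,d=ray(n,px); return o+d*((z-o[2])/d[:,2])[:,None]
def rect(P):
    (c,s,a)=cv2.minAreaRect((P[:,:2]*1000).astype(np.float32)); return np.round(c,1),np.round(s,1),round(a,1)
def big(m):
    cs,_=cv2.findContours(m.astype(np.uint8),cv2.RETR_EXTERNAL,cv2.CHAIN_APPROX_NONE)
    return max(cs,key=cv2.contourArea).reshape(-1,2)
E
python3 - <<'E'
from h import *
for n in("top","side"):
    f=np.load(f"{n}0.npz");im=f['im'];d=f['d']
    hsv=cv2.cvtColor(im,cv2.COLOR_RGB2HSV);H,S,V=[hsv[...,i].astype(int) for i in range(3)]
    yy,xx=np.mgrid[:400,:640]
    blue=(H>100)&(H<125)&(S>120)&(V>40)
    green=(H>65)&(H<95)&(S>100)&(V>30)
    cork=(H>5)&(H<20)&(S>70)
    roi={'top':(280,180,350,240),'side':(270,190,350,240)}[n]
    cork&=(xx>roi[0])&(xx<roi[2])&(yy>roi[1])&(yy<roi[3])
    # patch: white near blue
    b=big(blue); x,y,w,h=cv2.boundingRect(b)
    patch=(S<60)&(V>150)&(xx>=x)&(xx<x+w)&(yy>=y)&(yy<y+h)
    print(n,'blue bbox',x,y,w,h)
    p=big(patch); print(' patch z.083',rect(onz(n,p,.083)))
    print(' green z.022',rect(onz(n,big(green),.022)))
    print(' mat z.003',rect(onz(n,big(cork),.003)))
    # foot: dark disc
    x0,y0,x1,y1=(380,170,440,225) if n=='top' else (330,245,405,315)
    crop=im[y0:y1,x0:x1]; cv2.imwrite(f"pics/crop_{n}.png",cv2.resize(crop[:,:,::-1],None,fx=7,fy=7,interpolation=cv2.INTER_NEAREST))
    # depth heights on the top/patch
    c=p.mean(0);o,dd=ray(n,c[None]); cc=camera_params(n)['extrinsics'];
    m=patch; print(' patch depth pt', o+dd[0]*np.median(d[m]))
    g=big(green); print(' green approx poly', onz(n,cv2.approxPolyDP(g.reshape(-1,1,2),3,True).reshape(-1,2),.022)[:,:2].round(3).tolist(), cv2.approxPolyDP(g.reshape(-1,1,2),3,True).reshape(-1,2).tolist())
E
```

```text
top blue bbox 401 182 27 26
 patch z.083 (array([ 512.1, -362.5]), array([29.4, 28.4]), 42.7)
 green z.022 (array([563.6, 189.1]), array([52.4,  9.1]), 2.6)
 mat z.003 (array([493.7, -83.2]), array([130.6, 130. ]), 11.7)
 patch depth pt [ 0.51191153 -0.36231717  0.08387784]
 green approx poly [[0.59, 0.192], [0.538, 0.183]] [[222, 175], [224, 192]]
side blue bbox 350 249 38 45
 patch z.083 (array([ 510.7, -363. ]), array([34.2, 33.8]), 40.8)
 green z.022 (array([574.7, 234.5]), array([140.8, 165. ]), 4.4)
 mat z.003 (array([491. , -86.3]), array([130.3, 130.8]), 11.7)
 patch depth pt [ 0.51029746 -0.36393197  0.08379202]
 green approx poly [[0.647, 0.187], [0.625, 0.315], [0.506, 0.308], [0.519, 0.279], [0.607, 0.297], [0.615, 0.23], [0.513, 0.207], [0.511, 0.16], [0.606, 0.189], [0.62, 0.155]] [[324, 150], [304, 135], [272, 142], [278, 145], [301, 138], [310, 146], [283, 155], [287, 162], [312, 152], [320, 156]]
```

Run:
```python
import cv2,numpy as np
im=np.load('top0.npz')['im'][:,:,::-1]
a=cv2.resize(im[170:225,380:440],None,fx=7,fy=7,interpolation=cv2.INTER_CUBIC)
b=cv2.resize(im[145:215,170:235],None,fx=5.5,fy=5.5,interpolation=cv2.INTER_CUBIC)
a=cv2.resize(a,(380,385));b=cv2.resize(b,(380,385))
cv2.imwrite('pics/c2.png',np.hstack([a,b]))
```

```text
(no output)
```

View pics/c2.png

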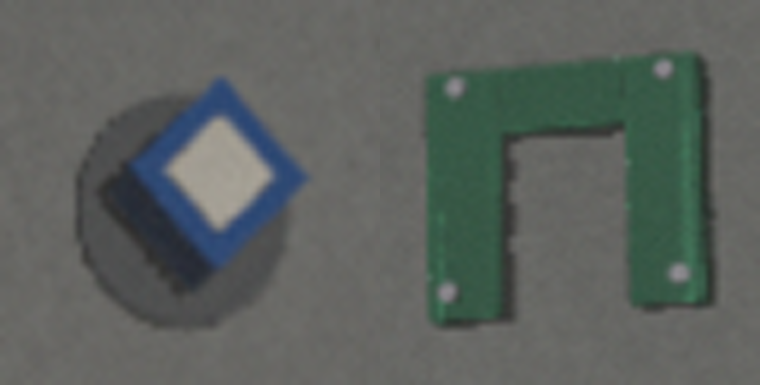

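Run:
```python
from h import *
n='top';f=np.load("top0.npz");im=f['im'];d=f['d']
hsv=cv2.cvtColor(im,cv2.COLOR_RGB2HSV);H,S,V=[hsv[...,i].astype(int) for i in range(3)]
print(hsv[160,200:205],hsv[195,195])
for s in (70,90):
    g=(H>60)&(H<95)&(S>s);g[:, :165]=0;g[:,240:]=0
    g=cv2.morphologyEx(g.astype(np.uint8),cv2.MORPH_CLOSE,np.ones((3,3)))
    c=big(g);print(s,rect(onz(n,c,.022)))
    ap=cv2.approxPolyDP(c.reshape(-1,1,2),2.5,True).reshape(-1,2)
    print(ap.tolist(),(onz(n,ap,.022)[:,:2]*1000).round(0).tolist())
# slot interior edges: per row transition columns
rows=np.arange(176,198)
L=[];R=[]
for r in rows:
    cols=np.where(g[r,180:232])[0]+180
    gap=np.argmax(np.diff(cols)); L.append([cols[gap]+.5,r]);R.append([cols[gap+1]-.5,r])
for A in(L,R):
    P=onz(n,A,.022)[:,:2]*1000; k=np.polyfit(P[:,0],P[:,1],1);print('slot edge y at x=560',np.polyval(k,560),'slope deg',np.degrees(np.arctan(k[0])))
# lid outer top via depth & blue+patch
yy,xx=np.mgrid[:400,:640]
u=onz(n,np.c_[xx.ravel(),yy.ravel()],0)
o,dd=ray(n,np.c_[xx.ravel(),yy.ravel()]);P=(o+dd*d.reshape(-1,1)).reshape(400,640,3)
m=(P[...,2]>.076)&(xx>390)&(xx<440)&(yy>170)&(yy<225)
print('lidtop',rect(P[m]),np.median(P[m],0), m.sum())
m=(P[...,2]>.018)&(P[...,2]<.026)&(xx>165)&(xx<240)&(yy>140)&(yy<215)
print('fork depth',rect(P[m]))
for nm,(a,b) in dict(red=(355,163),yel=(306,145),oran=(416,251),ylid=(460,197),bottle=(277,98),glass=(371,108)).items(): print(nm,P[b,a].round(3))
```

```text
[[74 92 86]
 [74 91 87]
 [74 91 87]
 [74 98 86]
 [73 93 88]] [ 24  12 103]
70 (array([580. , 254.9]), array([138.4, 143.3]), 4.5)
[[223, 155], [185, 158], [183, 163], [178, 159], [180, 203], [190, 201], [190, 169], [212, 168], [213, 199], [225, 199]] [[652.0, 192.0], [645.0, 309.0], [629.0, 314.0], [642.0, 331.0], [506.0, 315.0], [512.0, 285.0], [610.0, 291.0], [612.0, 223.0], [517.0, 216.0], [516.0, 179.0]]
90 (array([579.2, 255. ]), array([136.1, 142.4]), 4.4)
[[223, 156], [219, 160], [215, 156], [185, 159], [184, 163], [179, 160], [179, 196], [184, 196], [184, 200], [179, 202], [190, 200], [190, 169], [212, 167], [213, 198], [225, 198]] [[649.0, 192.0], [637.0, 203.0], [650.0, 216.0], [642.0, 309.0], [629.0, 311.0], [639.0, 328.0], [527.0, 320.0], [527.0, 304.0], [515.0, 303.0], [509.0, 318.0], [515.0, 285.0], [610.0, 291.0], [615.0, 224.0], [520.0, 216.0], [519.0, 180.0]]
slot edge y at x=560 289.4931853513892 slope deg 3.6223785538303117
slot edge y at x=560 218.84198011561048 slope deg 5.184193781838729
lidtop (array([ 416.8, -250.2]), array([ 56.1, 351.6]), 40.0) [ 0.51014477 -0.36132145  0.08361653] 412
fork depth (array([581. , 254.7]), array([142.2, 145.3]), 4.7)
red [ 0.603 -0.201  0.083]
yel [ 0.659 -0.063  0.082]
oran [ 0.358 -0.365  0.056]
ylid [ 0.508 -0.5    0.055]
bottle [0.79  0.018 0.114]
glass [ 0.799 -0.26   0.02 ]
```

```bash
cat >> h.py <<'E'
from scipy.spatial.transform import Rotation as Rn
def delta(target,yaw,st=None):
    from workcell import read_state
    s=st or read_state(); R=Rn.from_euler('xyz',s['tool_rot'])
    t=R.inv().apply(np.array(target)-s['position'])
    T=Rn.from_euler('xyz',[np.pi,0,yaw])
    a=(R.inv()*T).as_rotvec()
    t2=T.inv().apply(np.array(target)-s['position'])
    print('t',round(s['t'],2),'pos',s['position'].round(4),'rot',s['tool_rot'].round(4),'F',s['force'].round(1),'open',round(s['opening'],3))
    print('shift now-axes',t.round(4),'turn',a.round(4),'shift after turn',t2.round(4))
E
python3 - <<'E'
from h import *
n='top';f=np.load("top0.npz");im=f['im'];d=f['d']
yy,xx=np.mgrid[:400,:640]
o,dd=ray(n,np.c_[xx.ravel(),yy.ravel()]);P=(o+dd*d.reshape(-1,1)).reshape(400,640,3)
m=(P[...,2]>.079)&(xx>396)&(xx<432)&(yy>178)&(yy<212)
b=big(m); print(rect(onz(n,b,.083)),len(b)); x=onz(n,np.argwhere(m)[:,::-1],.083); print(x.mean(0),m.sum())
# foot from depth: z 0.004-.012
m=(P[...,2]>.0045)&(P[...,2]<.012)&(xx>385)&(xx<435)&(yy>175)&(yy<225)
(c,r)=cv2.minEnclosingCircle((onz(n,big(m),.008)[:,:2]*1000).astype(np.float32));print('foot',c,r)
delta([.511,-.363,.2],np.radians(-48))
E
```

```text
(array([ 511. , -362.4]), array([56.6, 57. ]), 39.3) 60
[ 0.51131273 -0.36195935  0.083     ] 395
foot (513.0096435546875, -361.7222900390625) 51.92788314819336
t 0.1 pos [0.1894 0.5427 0.2308] rot [-3.1415e+00  1.0000e-03  1.2350e+00] F [ 0.6  0.  -0.2] open 0.998
shift now-axes [-0.7491  0.6021  0.0314] turn [1.0000e-03 8.0000e-04 2.0727e+00] shift after turn [0.8883 0.367  0.0308]
```

play_rows --targets '[{"az":0.18},{"az":0.18},{"az":0.18},{"az":0.18},{"az":0.18},{"az":0.18},{"az":0.18},{"az":0.18},{"az":0.18},{"az":0.18},{"az":0.18},{"az":0.11}]' --jaw 0.085

```text
validation failed for argument at $.ta...
```

```bash
python3 -c "
from h import *
delta([.511,-.3625,.2],-.855)"
```

```text
t 0.1 pos [0.1894 0.5427 0.2308] rot [-3.1415e+00  1.0000e-03  1.2350e+00] F [ 0.6  0.  -0.2] open 0.998
shift now-axes [-0.7486  0.6019  0.0314] turn [1.00e-03 8.00e-04 2.09e+00] shift after turn [0.8941 0.3513 0.0308]
```

play_rows --targets '[{"tx":0,"ty":0,"tz":0,"ax":0,"ay":0,"az":0.18},{"tx":0,"ty":0,"tz":0,"ax":0,"ay":0,"az":0.18}]' --jaw 0.085

```text
t: 0.35
position: [0.1893, 0.5424, 0.23]
tool_rot: [3.141, 0.002, 0.866]
force: [-0.1, 0.2, 0.7]
opening: 0.996
```

play_rows --targets '[{"tx":0,"ty":0,"tz":0,"ax":0,"ay":0,"az":0.18},{"tx":0,"ty":0,"tz":0,"ax":0,"ay":0,"az":0.18},{"tx":0,"ty":0,"tz":0,"ax":0,"ay":0,"az":0.18},{"tx":0,"ty":0,"tz":0,"ax":0,"ay":0,"az":0.18},{"tx":0,"ty":0,"tz":0,"ax":0,"ay":0,"az":0.18},{"tx":0,"ty":0,"tz":0,"ax":0,"ay":0,"az":0.18},{"tx":0,"ty":0,"tz":0,"ax":0,"ay":0,"az":0.18},{"tx":0,"ty":0,"tz":0,"ax":0,"ay":0,"az":0.18},{"tx":0,"ty":0,"tz":0,"ax":0,"ay":0,"az":0.18},{"tx":0,"ty":0,"tz":0,"ax":0,"ay":0,"az":0.1}]'

```text
t: 1.6
position: [0.1887, 0.5412, 0.2264]
tool_rot: [3.133, -0.004, -0.914]
force: [0.2, -0.7, -1.5]
opening: 0.993
```

```bash
python3 -c "
from h import *
delta([.511,-.3625,.2],-.855)"
```

```text
t 1.6 pos [0.1887 0.5412 0.2264] rot [ 3.1332 -0.004  -0.9136] F [ 0.2 -0.7 -1.5] open 0.993
shift now-axes [0.9123 0.2966 0.0326] turn [ 0.0085 -0.0038 -0.0587] shift after turn [0.8935 0.3498 0.0264]
```

play_rows --targets '[{"tx":0,"ty":0,"tz":0,"ax":0.0085,"ay":-0.004,"az":-0.057},{"tx":0.048,"ty":0.019,"tz":0,"ax":0,"ay":0,"az":0},{"tx":0.048,"ty":0.019,"tz":0,"ax":0,"ay":0,"az":0},{"tx":0.048,"ty":0.019,"tz":0,"ax":0,"ay":0,"az":0},{"tx":0.048,"ty":0.019,"tz":0,"ax":0,"ay":0,"az":0},{"tx":0.048,"ty":0.019,"tz":0,"ax":0,"ay":0,"az":0},{"tx":0.048,"ty":0.019,"tz":0,"ax":0,"ay":0,"az":0},{"tx":0.048,"ty":0.019,"tz":0,"ax":0,"ay":0,"az":0},{"tx":0.048,"ty":0.019,"tz":0,"ax":0,"ay":0,"az":0},{"tx":0.048,"ty":0.019,"tz":0,"ax":0,"ay":0,"az":0},{"tx":0.048,"ty":0.019,"tz":0,"ax":0,"ay":0,"az":0},{"tx":0.048,"ty":0.019,"tz":0,"ax":0,"ay":0,"az":0},{"tx":0.048,"ty":0.019,"tz":0,"ax":0,"ay":0,"az":0},{"tx":0.048,"ty":0.019,"tz":0,"ax":0,"ay":0,"az":0},{"tx":0.048,"ty":0.019,"tz":0,"ax":0,"ay":0,"az":0},{"tx":0.048,"ty":0.019,"tz":0,"ax":0,"ay":0,"az":0},{"tx":0.048,"ty":0.019,"tz":0,"ax":0,"ay":0,"az":0},{"tx":0.048,"ty":0.019,"tz":0,"ax":0,"ay":0,"az":0}]'

```text
t: 3.85
position: [0.4839, -0.312, 0.2241]
tool_rot: [3.14, -0.001, -0.853]
force: [0.6, 0.5, 0.6]
opening: 0.999
```

```bash
python3 -c "
from h import *
delta([.511,-.3625,.15],-.855)"
```

```text
t 3.85 pos [ 0.4839 -0.312   0.2241] rot [ 3.1403e+00 -1.3000e-03 -8.5310e-01] F [0.6 0.5 0.6] open 0.999
shift now-axes [0.0558 0.0127 0.0742] turn [ 0.0013 -0.0013  0.0019] shift after turn [0.0559 0.0127 0.0741]
```

play_rows --targets '[{"tx":0.028,"ty":0.006,"tz":0.02,"ax":0,"ay":0,"az":0},{"tx":0.028,"ty":0.006,"tz":0.027,"ax":0,"ay":0,"az":0},{"tx":0,"ty":0,"tz":0.027,"ax":0,"ay":0,"az":0},{"tx":0,"ty":0,"tz":0,"ax":0,"ay":0,"az":0}]'

```text
t: 4.35
position: [0.512, -0.3673, 0.1455]
tool_rot: [3.14, 0.002, -0.857]
force: [-0.0, 0.1, 0.4]
opening: 0.993
```

```bash
python3 -c "
from h import *
delta([.5112,-.3625,.040],-.855)
from workcell import get_image
im,d=get_image('side'); cv2.imwrite('pics/s1.png',cv2.resize(im[120:340,260:480,::-1],(660,600)))"
```

```text
t 4.35 pos [ 0.512  -0.3673  0.1455] rot [ 3.1397e+00  2.1000e-03 -8.5660e-01] F [-0.   0.1  0.4] open 0.993
shift now-axes [-0.0039 -0.0027  0.1055] turn [ 0.0019  0.0021 -0.0016] shift after turn [-0.0041 -0.0025  0.1055]
```

View pics/s1.png

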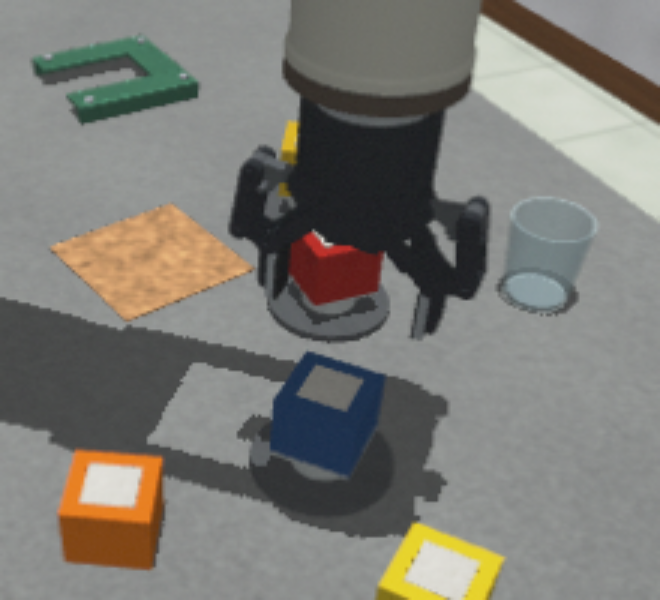

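The close crop shows the gripper above the blue-lidded tin at about (328,410) in the crop, with a finger clear on each side. I'm going down.

play_rows --targets '[{"tx":-0.004,"ty":-0.0025,"tz":0.02,"ax":0,"ay":0,"az":0},{"tx":0,"ty":0,"tz":0.025,"ax":0,"ay":0,"az":0},{"tx":0,"ty":0,"tz":0.025,"ax":0,"ay":0,"az":0},{"tx":0,"ty":0,"tz":0.02,"ax":0,"ay":0,"az":0},{"tx":0,"ty":0,"tz":0.012,"ax":0,"ay":0,"az":0},{"tx":0,"ty":0,"tz":0,"ax":0,"ay":0,"az":0}]'

```text
t: 5.15
position: [0.5147, -0.3643, 0.0511]
tool_rot: [3.141, -0.011, -0.855]
force: [-0.2, -0.2, 0.8]
opening: 0.999
```

```bash
python3 -c "
from h import *
delta([.5112,-.3625,.040],-.855)"
```

```text
t 5.15 pos [ 0.5147 -0.3643  0.0511] rot [ 3.1412 -0.0112 -0.855 ] F [-0.2 -0.2  0.8] open 0.999
shift now-axes [-0.0038  0.0014  0.0111] turn [ 0.0004 -0.0112 -0.    ] shift after turn [-0.0036  0.0014  0.0111]
```

play_rows --targets '[{"tx":-0.0035,"ty":0.0014,"tz":0.006,"ax":0,"ay":-0.011,"az":0},{"tx":0,"ty":0,"tz":0.004,"ax":0,"ay":0,"az":0}]'

```text
t: 5.4
position: [0.5117, -0.3631, 0.0422]
tool_rot: [3.141, -0.002, -0.855]
force: [0.5, -0.6, -0.4]
opening: 0.996
```

```bash
python3 -c "
from h import *
delta([.5112,-.3625,.040],-.855)"
```

```text
t 5.4 pos [ 0.5117 -0.3631  0.0422] rot [ 3.1414e+00 -1.6000e-03 -8.5500e-01] F [ 0.5 -0.6 -0.4] open 0.996
shift now-axes [-0.0008  0.      0.0022] turn [ 0.0002 -0.0016  0.    ] shift after turn [-0.0008  0.      0.0022]
```

play_rows --targets '[{"tx":0,"ty":0,"tz":0,"ax":0,"ay":-0.0016,"az":0},{"tx":0,"ty":0,"tz":0,"ax":0,"ay":0,"az":0},{"tx":0,"ty":0,"tz":0,"ax":0,"ay":0,"az":0},{"tx":0,"ty":0,"tz":0,"ax":0,"ay":0,"az":0},{"tx":0,"ty":0,"tz":0,"ax":0,"ay":0,"az":0},{"tx":0,"ty":0,"tz":0,"ax":0,"ay":0,"az":0}]' --jaw 0.03

```text
t: 6.15
position: [0.5118, -0.3632, 0.0426]
tool_rot: [3.142, -0.0, -0.855]
force: [-0.4, -0.6, -1.9]
opening: 0.65
```

```bash
python3 -c "
from h import *
delta([.445,.2443,.120],-.855)"
```

```text
t 6.15 pos [ 0.5118 -0.3632  0.0426] rot [ 3.1415e+00 -3.0000e-04 -8.5510e-01] F [-0.4 -0.6 -1.9] open 0.65
shift now-axes [-0.5023 -0.3482 -0.0775] turn [ 0.0001 -0.0003 -0.0001] shift after turn [-0.5023 -0.3483 -0.0774]
```

play_rows --targets '[{"tx":0,"ty":0,"tz":-0.01,"ax":0,"ay":0,"az":0},{"tx":0,"ty":0,"tz":-0.02,"ax":0,"ay":0,"az":0},{"tx":0,"ty":0,"tz":-0.025,"ax":0,"ay":0,"az":0},{"tx":0,"ty":0,"tz":-0.025,"ax":0,"ay":0,"az":0},{"tx":0,"ty":0,"tz":0,"ax":0,"ay":0,"az":0}]'

```text
t: 6.78
position: [0.5115, -0.3629, 0.1264]
tool_rot: [3.141, 0.0, -0.855]
force: [0.3, 0.4, -4.6]
opening: 0.646
```

```bash
python3 -c "
from h import *
delta([.445,.2443,.120],-.855)"
```

```text
t 6.78 pos [ 0.5115 -0.3629  0.1264] rot [ 3.1414e+00  4.0000e-04 -8.5500e-01] F [ 0.3  0.4 -4.6] open 0.646
shift now-axes [-0.5018 -0.3482  0.0066] turn [ 0.0002  0.0004 -0.    ] shift after turn [-0.5018 -0.3482  0.0064]
```

play_rows --targets '[{"tx":-0.015,"ty":-0.01,"tz":0,"ax":0,"ay":0,"az":0},{"tx":-0.03,"ty":-0.0208,"tz":0,"ax":0,"ay":0,"az":0},{"tx":-0.03,"ty":-0.0208,"tz":0,"ax":0,"ay":0,"az":0},{"tx":-0.03,"ty":-0.0208,"tz":0,"ax":0,"ay":0,"az":0},{"tx":-0.03,"ty":-0.0208,"tz":0,"ax":0,"ay":0,"az":0},{"tx":-0.03,"ty":-0.0208,"tz":0,"ax":0,"ay":0,"az":0},{"tx":-0.03,"ty":-0.0208,"tz":0,"ax":0,"ay":0,"az":0},{"tx":-0.03,"ty":-0.0208,"tz":0,"ax":0,"ay":0,"az":0},{"tx":-0.03,"ty":-0.0208,"tz":0,"ax":0,"ay":0,"az":0},{"tx":-0.03,"ty":-0.0208,"tz":0,"ax":0,"ay":0,"az":0},{"tx":-0.03,"ty":-0.0208,"tz":0,"ax":0,"ay":0,"az":0},{"tx":-0.03,"ty":-0.0208,"tz":0,"ax":0,"ay":0,"az":0},{"tx":-0.03,"ty":-0.0208,"tz":0,"ax":0,"ay":0,"az":0},{"tx":-0.03,"ty":-0.0208,"tz":0,"ax":0,"ay":0,"az":0},{"tx":-0.03,"ty":-0.0208,"tz":0,"ax":0,"ay":0,"az":0},{"tx":-0.03,"ty":-0.0208,"tz":0,"ax":0,"ay":0,"az":0},{"tx":-0.015,"ty":-0.01,"tz":0,"ax":0,"ay":0,"az":0},{"tx":0,"ty":0,"tz":0,"ax":0,"ay":0,"az":0}]'

```text
t: 9.02
position: [0.4261, 0.2469, 0.1114]
tool_rot: [3.129, 0.021, -0.851]
force: [-0.4, -0.6, -4.5]
opening: 0.65
```

```bash
python3 -c "
from h import *
delta([.436,.2440,.044],-.855)"
```

```text
t 9.03 pos [0.4261 0.2469 0.1114] rot [ 3.1292  0.0205 -0.8511] F [-0.4 -0.6 -4.5] open 0.65
shift now-axes [ 0.0101 -0.0064  0.0671] turn [0.0125 0.0205 0.004 ] shift after turn [ 0.0087 -0.0056  0.0674]
```

play_rows --targets '[{"tx":0,"ty":0,"tz":0,"ax":0.0125,"ay":0.0205,"az":0.004},{"tx":0.0087,"ty":-0.0056,"tz":0.01,"ax":0,"ay":0,"az":0},{"tx":0,"ty":0,"tz":0.02,"ax":0,"ay":0,"az":0},{"tx":0,"ty":0,"tz":0.015,"ax":0,"ay":0,"az":0},{"tx":0,"ty":0,"tz":0.01,"ax":0,"ay":0,"az":0},{"tx":0,"ty":0,"tz":0,"ax":0,"ay":0,"az":0}]'

```text
t: 9.78
position: [0.4369, 0.2406, 0.0521]
tool_rot: [3.141, -0.002, -0.858]
force: [0.3, -0.6, -4.1]
opening: 0.648
```

```bash
python3 -c "
from h import *
delta([.436,.2440,.046],-.855)
from workcell import get_image
im,d=get_image('side'); a=cv2.resize(im[80:220,200:380,::-1],(720,560),interpolation=2);cv2.imwrite('pics/s2.png',a)
im,d=get_image('top'); cv2.imwrite('pics/t2.png',cv2.resize(im[140:270,140:270,::-1],(600,600),interpolation=2))
"
```

```text
t 9.78 pos [0.4369 0.2406 0.0521] rot [ 3.141e+00 -2.100e-03 -8.580e-01] F [ 0.3 -0.6 -4.1] open 0.648
shift now-axes [-0.0032 -0.0016  0.0061] turn [ 0.0005 -0.0021 -0.003 ] shift after turn [-0.0032 -0.0016  0.0061]
```

View pics/s2.png

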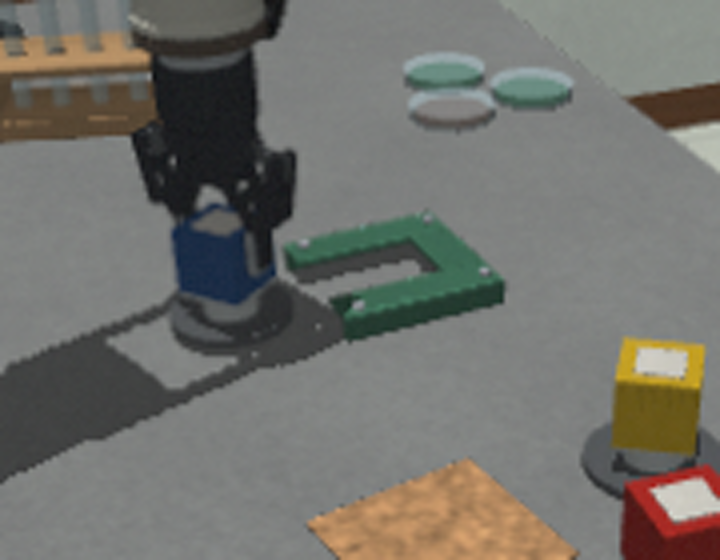

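View pics/t2.png

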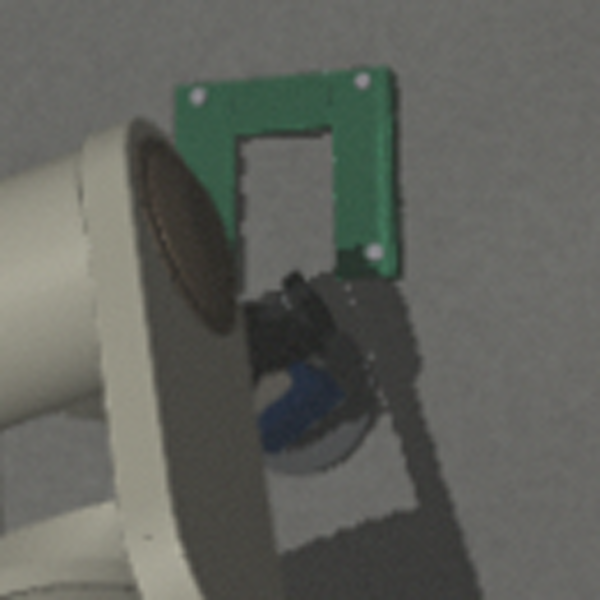

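The side crop shows the tin upright at about (230,290) just outside the mouth, and the top crop shows its neck in line with the slot. I'm lowering it to about 2 mm up, then sliding it in.

play_rows --targets '[{"tx":-0.0032,"ty":-0.0016,"tz":0.004,"ax":0,"ay":-0.002,"az":-0.003},{"tx":0,"ty":0,"tz":0.0025,"ax":0,"ay":0,"az":0},{"tx":0,"ty":0,"tz":0,"ax":0,"ay":0,"az":0}]'

```text
t: 10.25
position: [0.4369, 0.245, 0.0472]
tool_rot: [-3.139, -0.001, -0.854]
force: [0.4, 0.2, -4.4]
opening: 0.649
```

```bash
python3 -c "
from h import *
delta([.530,.2513,.0455],-.855)"
```

```text
t 10.25 pos [0.4369 0.245  0.0472] rot [-3.1389e+00 -1.1000e-03 -8.5420e-01] F [ 0.4  0.2 -4.4] open 0.649
shift now-axes [ 0.0564 -0.0744  0.002 ] turn [-0.0027 -0.0011  0.0008] shift after turn [ 0.0563 -0.0744  0.0017]
```

play_rows --targets '[{"tx":0.0056,"ty":-0.0074,"tz":0,"ax":-0.0027,"ay":-0.001,"az":0},{"tx":0.0056,"ty":-0.0074,"tz":0,"ax":0,"ay":0,"az":0},{"tx":0.0056,"ty":-0.0074,"tz":0,"ax":0,"ay":0,"az":0},{"tx":0.0056,"ty":-0.0074,"tz":0,"ax":0,"ay":0,"az":0},{"tx":0.0056,"ty":-0.0074,"tz":0,"ax":0,"ay":0,"az":0},{"tx":0.0056,"ty":-0.0074,"tz":0,"ax":0,"ay":0,"az":0}]'

```text
t: 11.0
position: [0.4967, 0.249, 0.0475]
tool_rot: [-3.141, -0.0, -0.854]
force: [0.6, 0.7, -4.1]
opening: 0.651
```

```bash
python3 -c "
from h import *
delta([.580,.2549,.0445],-.855)"
```

```text
t 11.0 pos [0.4967 0.249  0.0475] rot [-3.1412e+00 -3.0000e-04 -8.5430e-01] F [ 0.6  0.7 -4.1] open 0.651
shift now-axes [ 0.0503 -0.0666  0.003 ] turn [-0.0003 -0.0003  0.0007] shift after turn [ 0.0502 -0.0667  0.003 ]
```

play_rows --targets '[{"tx":0.0054,"ty":-0.0071,"tz":0.001,"ax":0,"ay":0,"az":0},{"tx":0.0054,"ty":-0.0071,"tz":0.001,"ax":0,"ay":0,"az":0},{"tx":0.0054,"ty":-0.0071,"tz":0.001,"ax":0,"ay":0,"az":0},{"tx":0.0054,"ty":-0.0071,"tz":0,"ax":0,"ay":0,"az":0},{"tx":0.0054,"ty":-0.0071,"tz":0,"ax":0,"ay":0,"az":0},{"tx":0.0054,"ty":-0.0071,"tz":0,"ax":0,"ay":0,"az":0},{"tx":0.0054,"ty":-0.0071,"tz":0,"ax":0,"ay":0,"az":0},{"tx":0.0054,"ty":-0.0071,"tz":0,"ax":0,"ay":0,"az":0}]'

```text
t: 12.0
position: [0.573, 0.2541, 0.0441]
tool_rot: [-3.141, -0.0, -0.854]
force: [-0.6, 0.4, -3.9]
opening: 0.645
```

```bash
python3 -c "
from h import *
delta([.590,.2555,.0435],-.855)"
```

```text
t 12.0 pos [0.573  0.2541 0.0441] rot [-3.1415e+00 -2.0000e-04 -8.5430e-01] F [-0.6  0.4 -3.9] open 0.645
shift now-axes [ 0.0101 -0.0138  0.0006] turn [-0.0001 -0.0002  0.0007] shift after turn [ 0.0101 -0.0138  0.0006]
```

play_rows --targets '[{"tx":0.0024,"ty":-0.0032,"tz":0.0006,"ax":0,"ay":0,"az":0},{"tx":0.0024,"ty":-0.0032,"tz":0.0003,"ax":0,"ay":0,"az":0},{"tx":0.0018,"ty":-0.0024,"tz":0,"ax":0,"ay":0,"az":0},{"tx":0,"ty":0,"tz":0,"ax":0,"ay":0,"az":0}]'

```text
t: 12.5
position: [0.585, 0.255, 0.0434]
tool_rot: [-3.141, -0.0, -0.854]
force: [1.0, -0.5, -3.5]
opening: 0.65
```

play_rows --targets '[{"tx":0.001,"ty":-0.0013,"tz":0,"ax":0,"ay":0,"az":0},{"tx":0.001,"ty":-0.0013,"tz":0,"ax":0,"ay":0,"az":0}]'

```text
t: 12.75
position: [0.5882, 0.2552, 0.0434]
tool_rot: [-3.142, -0.0, -0.854]
force: [-0.0, 0.8, -1.6]
opening: 0.645
```

play_rows --targets '[{"tx":0.0007,"ty":-0.0009,"tz":0,"ax":0,"ay":0,"az":0},{"tx":0.0007,"ty":-0.0009,"tz":0,"ax":0,"ay":0,"az":0}]'

```text
t: 13.0
position: [0.59, 0.2554, 0.0434]
tool_rot: [3.141, 0.001, -0.854]
force: [-10.1, -2.2, 3.3]
opening: 0.648
```

play_rows --targets '[{"tx":0.0007,"ty":-0.0009,"tz":0,"ax":0,"ay":0,"az":0},{"tx":0.0007,"ty":-0.0009,"tz":0,"ax":0,"ay":0,"az":0}]'

```text
t: 13.25
position: [0.5902, 0.2554, 0.0433]
tool_rot: [3.136, 0.003, -0.854]
force: [-12.6, -1.8, 6.6]
opening: 0.649
```

```bash
python3 -c "
from h import *
delta([.590,.2554,.0433],-.854)
from workcell import get_image
im,d=get_image('side'); a=cv2.resize(im[80:220,200:380,::-1],(720,560),interpolation=2);cv2.imwrite('pics/s3.png',a)
"
```

```text
t 13.25 pos [0.5902 0.2554 0.0433] rot [ 3.1362  0.0033 -0.8539] F [-12.6  -1.8   6.6] open 0.649
shift now-axes [-0.0001  0.0002 -0.    ] turn [0.0054 0.0033 0.0001] shift after turn [-0.0001  0.0002 -0.    ]
```

View pics/s3.png

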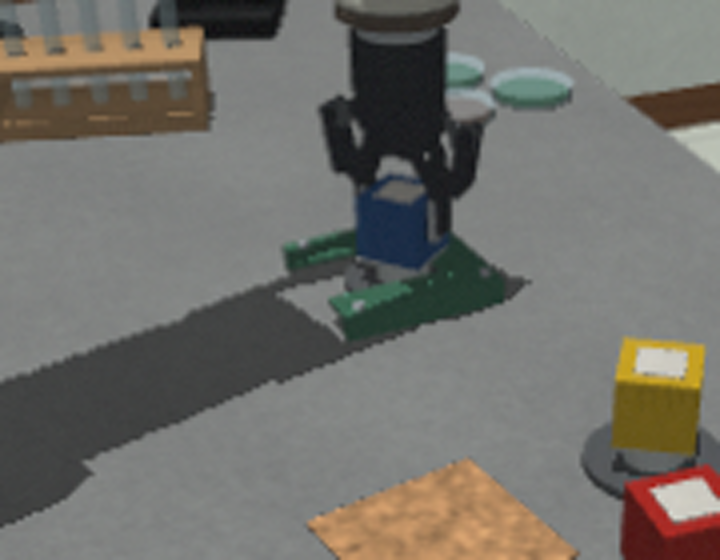

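The side crop shows the foot under the fork plates with the neck at the closed end of the slot at about (400,280), and the stop force rose at x = 0.590 as predicted. I'll ease the tilt and start drawing the lid up.

play_rows --targets '[{"tx":-0.0002,"ty":0.0004,"tz":0,"ax":0.0054,"ay":0.0033,"az":0},{"tx":0,"ty":0,"tz":-0.003,"ax":0,"ay":0,"az":0},{"tx":0,"ty":0,"tz":-0.004,"ax":0,"ay":0,"az":0}]'

```text
t: 13.68
position: [0.5894, 0.2552, 0.0502]
tool_rot: [3.141, 0.001, -0.854]
force: [-0.2, 0.8, -4.8]
opening: 0.653
```

play_rows --targets '[{"tx":0,"ty":0,"tz":-0.003,"ax":0,"ay":0,"az":0},{"tx":0,"ty":0,"tz":-0.003,"ax":0,"ay":0,"az":0},{"tx":0,"ty":0,"tz":-0.004,"ax":0,"ay":0,"az":0}]'

```text
t: 14.05
position: [0.5888, 0.2551, 0.0596]
tool_rot: [3.139, 0.001, -0.854]
force: [-0.2, -0.0, -13.4]
opening: 0.647
```

```bash
python3 -c "
from h import *
delta([.590,.2554,.11],-.854)"
```

```text
t 14.05 pos [0.5888 0.2551 0.0596] rot [ 3.1387e+00  1.5000e-03 -8.5390e-01] F [ -0.2  -0.  -13.4] open 0.647
shift now-axes [ 0.0004 -0.0009 -0.0504] turn [0.0029 0.0015 0.0001] shift after turn [ 0.0005 -0.0011 -0.0504]
```

play_rows --targets '[{"tx":0.0003,"ty":-0.0006,"tz":-0.004,"ax":0.0029,"ay":0.0015,"az":0},{"tx":0.0002,"ty":-0.0003,"tz":-0.005,"ax":0,"ay":0,"az":0},{"tx":0,"ty":-0.0001,"tz":-0.005,"ax":0,"ay":0,"az":0},{"tx":0,"ty":-0.0001,"tz":-0.005,"ax":0,"ay":0,"az":0},{"tx":0,"ty":-0.0001,"tz":-0.005,"ax":0,"ay":0,"az":0}]'

```text
t: 14.68
position: [0.5892, 0.2552, 0.0838]
tool_rot: [3.139, 0.001, -0.854]
force: [-1.2, -0.2, -14.0]
opening: 0.649
```

```bash
python3 -c "
from h import *
delta([.590,.2554,.12],-.854)"
```

```text
t 14.68 pos [0.5892 0.2552 0.0838] rot [ 3.1389e+00  1.1000e-03 -8.5390e-01] F [ -1.2  -0.2 -14. ] open 0.649
shift now-axes [ 0.0003 -0.0006 -0.0362] turn [0.0027 0.0011 0.0001] shift after turn [ 0.0003 -0.0007 -0.0362]
```

play_rows --targets '[{"tx":0.0002,"ty":-0.0003,"tz":-0.004,"ax":0.0027,"ay":0.001,"az":0},{"tx":0,"ty":-0.0001,"tz":-0.004,"ax":0,"ay":0,"az":0},{"tx":0,"ty":-0.0001,"tz":-0.004,"ax":0,"ay":0,"az":0},{"tx":0,"ty":0,"tz":-0.004,"ax":0,"ay":0,"az":0},{"tx":0,"ty":0,"tz":-0.005,"ax":0,"ay":0,"az":0},{"tx":0,"ty":0,"tz":-0.006,"ax":0,"ay":0,"az":0},{"tx":0,"ty":0,"tz":-0.008,"ax":0,"ay":0,"az":0}]'

```text
t: 15.55
position: [0.5918, 0.2559, 0.1252]
tool_rot: [-3.135, -0.003, -0.854]
force: [0.6, -0.7, -0.5]
opening: 0.645
```

```bash
python3 -c "
from h import *
delta([.590,.2554,.14],-.854)"
```

```text
t 15.55 pos [0.5918 0.2559 0.1252] rot [-3.1346 -0.0032 -0.8539] F [ 0.6 -0.7 -0.5] open 0.645
shift now-axes [-0.0007  0.0016 -0.0148] turn [-0.0069 -0.0032  0.0001] shift after turn [-0.0008  0.0017 -0.0148]
```

play_rows --targets '[{"tx":0,"ty":0,"tz":-0.015,"ax":-0.007,"ay":-0.003,"az":0},{"tx":0,"ty":0,"tz":-0.02,"ax":0,"ay":0,"az":0},{"tx":0,"ty":0,"tz":-0.005,"ax":0,"ay":0,"az":0}]'

```text
t: 15.92
position: [0.5917, 0.2559, 0.1675]
tool_rot: [-3.141, -0.0, -0.854]
force: [-0.2, -0.8, -1.0]
opening: 0.651
```

```bash
python3 -c "
from h import *
delta([.4925,-.0845,.16],-.855)
from workcell import get_image
im,d=get_image('side'); a=cv2.resize(im[50:230,200:380,::-1],(600,600),interpolation=2);cv2.imwrite('pics/s4.png',a)
"
```

```text
t 15.93 pos [0.5917 0.2559 0.1675] rot [-3.1413e+00 -3.0000e-04 -8.5390e-01] F [-0.2 -0.8 -1. ] open 0.651
shift now-axes [0.1914 0.2984 0.0075] turn [-0.0002 -0.0003  0.0011] shift after turn [0.1917 0.2982 0.0075]
```

View pics/s4.png

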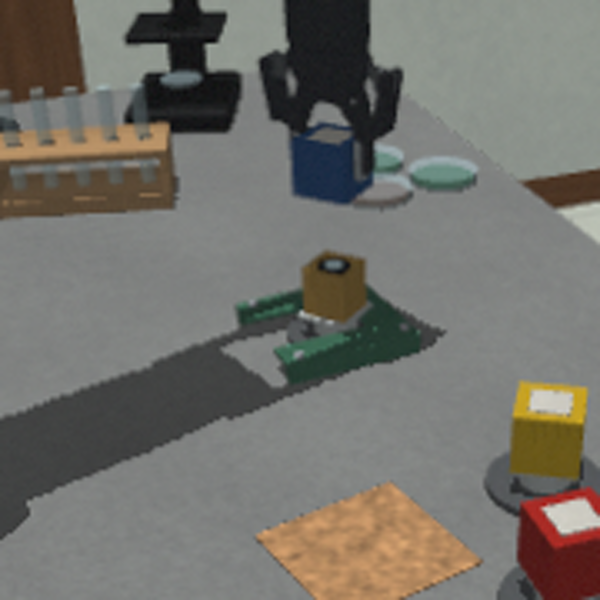

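The picture shows the lid in the gripper at (330,163) and the opened base upright in the fork at (333,290). I'm moving the lid to the mat.

play_rows --targets '[{"tx":0.006,"ty":0.01,"tz":0,"ax":0,"ay":0,"az":0},{"tx":0.014,"ty":0.0215,"tz":0,"ax":0,"ay":0,"az":0},{"tx":0.014,"ty":0.0215,"tz":0,"ax":0,"ay":0,"az":0},{"tx":0.014,"ty":0.0215,"tz":0,"ax":0,"ay":0,"az":0},{"tx":0.014,"ty":0.0215,"tz":0,"ax":0,"ay":0,"az":0},{"tx":0.014,"ty":0.0215,"tz":0,"ax":0,"ay":0,"az":0},{"tx":0.014,"ty":0.0215,"tz":0,"ax":0,"ay":0,"az":0},{"tx":0.014,"ty":0.0215,"tz":0,"ax":0,"ay":0,"az":0},{"tx":0.014,"ty":0.0215,"tz":0,"ax":0,"ay":0,"az":0},{"tx":0.014,"ty":0.0215,"tz":0,"ax":0,"ay":0,"az":0},{"tx":0.014,"ty":0.0215,"tz":0,"ax":0,"ay":0,"az":0},{"tx":0.014,"ty":0.0215,"tz":0,"ax":0,"ay":0,"az":0},{"tx":0.014,"ty":0.0215,"tz":0,"ax":0,"ay":0,"az":0},{"tx":0.008,"ty":0.012,"tz":0,"ax":0,"ay":0,"az":0},{"tx":0,"ty":0,"tz":0,"ax":0,"ay":0,"az":0}]'

```text
t: 17.85
position: [0.487, -0.082, 0.1568]
tool_rot: [3.129, 0.008, -0.856]
force: [0.3, 0.5, -0.9]
opening: 0.648
```

```bash
python3 -c "
from h import *
delta([.4925,-.0845,.05],-.855)"
```

```text
t 17.85 pos [ 0.487  -0.082   0.1568] rot [ 3.1294  0.0084 -0.8565] F [ 0.3  0.5 -0.9] open 0.648
shift now-axes [ 0.0064 -0.0038  0.1067] turn [ 0.0122  0.0084 -0.0014] shift after turn [ 0.0055 -0.0025  0.1068]
```

play_rows --targets '[{"tx":0,"ty":0,"tz":0,"ax":0.0122,"ay":0.0084,"az":-0.001},{"tx":0.0055,"ty":-0.0025,"tz":0.02,"ax":0,"ay":0,"az":0},{"tx":0,"ty":0,"tz":0.03,"ax":0,"ay":0,"az":0},{"tx":0,"ty":0,"tz":0.03,"ax":0,"ay":0,"az":0},{"tx":0,"ty":0,"tz":0.03,"ax":0,"ay":0,"az":0},{"tx":0,"ty":0,"tz":0.01,"ax":0,"ay":0,"az":0},{"tx":0,"ty":0,"tz":0,"ax":0,"ay":0,"az":0}]'

```text
t: 18.73
position: [0.4944, -0.0802, 0.0343]
tool_rot: [-3.136, -0.003, -0.85]
force: [-0.3, -0.5, 0.1]
opening: 0.648
```

```bash
python3 -c "
from h import *
delta([.4925,-.0845,.0156],-.855)"
```

```text
t 18.73 pos [ 0.4944 -0.0802  0.0343] rot [-3.1364 -0.0033 -0.8505] F [-0.3 -0.5  0.1] open 0.648
shift now-axes [0.002  0.0043 0.0187] turn [-0.0052 -0.0033  0.0045] shift after turn [0.002  0.0042 0.0187]
```

play_rows --targets '[{"tx":0.002,"ty":0.004,"tz":0.005,"ax":-0.0052,"ay":-0.0033,"az":0.0045},{"tx":0,"ty":0,"tz":0.006,"ax":0,"ay":0,"az":0},{"tx":0,"ty":0,"tz":0.003,"ax":0,"ay":0,"az":0},{"tx":0,"ty":0,"tz":0,"ax":0,"ay":0,"az":0}]'

```text
t: 19.23
position: [0.494, -0.0849, 0.0218]
tool_rot: [-3.14, -0.003, -0.855]
force: [0.1, 0.1, -0.7]
opening: 0.648
```

```bash
python3 -c "
from h import *
delta([.4925,-.0845,.0156],-.855)"
```

```text
t 19.23 pos [ 0.494  -0.0849  0.0218] rot [-3.1399e+00 -3.1000e-03 -8.5520e-01] F [ 0.1  0.1 -0.7] open 0.648
shift now-axes [-0.0013  0.0008  0.0062] turn [-0.0017 -0.0031 -0.0001] shift after turn [-0.0013  0.0008  0.0062]
```

play_rows --targets '[{"tx":0,"ty":0,"tz":0.003,"ax":-0.0017,"ay":-0.0031,"az":0},{"tx":0,"ty":0,"tz":0.0015,"ax":0,"ay":0,"az":0},{"tx":0,"ty":0,"tz":0,"ax":0,"ay":0,"az":0}]'

```text
t: 19.6
position: [0.4941, -0.0849, 0.0173]
tool_rot: [-3.142, -0.0, -0.855]
force: [0.5, 0.3, -1.6]
opening: 0.65
```

play_rows --targets '[{"tx":0,"ty":0,"tz":0.0008,"ax":0,"ay":0,"az":0},{"tx":0,"ty":0,"tz":0.0005,"ax":0,"ay":0,"az":0}]'

```text
t: 19.85
position: [0.4942, -0.0849, 0.016]
tool_rot: [-3.141, -0.0, -0.855]
force: [-0.1, -0.2, -0.9]
opening: 0.649
```

play_rows --targets '[{"tx":0,"ty":0,"tz":0.0006,"ax":0,"ay":0,"az":0},{"tx":0,"ty":0,"tz":0.0005,"ax":0,"ay":0,"az":0}]'

```text
t: 20.1
position: [0.4942, -0.0849, 0.0156]
tool_rot: [-3.141, -0.0, -0.855]
force: [-6.4, 1.7, 13.5]
opening: 0.645
```

play_rows --targets '[{"tx":0,"ty":0,"tz":-0.0003,"ax":0,"ay":0,"az":0},{"tx":0,"ty":0,"tz":0,"ax":0,"ay":0,"az":0},{"tx":0,"ty":0,"tz":0,"ax":0,"ay":0,"az":0},{"tx":0,"ty":0,"tz":0,"ax":0,"ay":0,"az":0},{"tx":0,"ty":0,"tz":0,"ax":0,"ay":0,"az":0}]' --jaw 0.085

```text
t: 20.72
position: [0.4943, -0.085, 0.016]
tool_rot: [-3.141, -0.001, -0.855]
force: [0.2, 0.5, -0.1]
opening: 0.998
```

play_rows --targets '[{"tx":0,"ty":0,"tz":-0.01,"ax":0,"ay":0,"az":0},{"tx":0,"ty":0,"tz":-0.02,"ax":0,"ay":0,"az":0},{"tx":0,"ty":0,"tz":-0.03,"ax":0,"ay":0,"az":0},{"tx":0,"ty":0,"tz":-0.04,"ax":0,"ay":0,"az":0},{"tx":0,"ty":0,"tz":-0.04,"ax":0,"ay":0,"az":0},{"tx":0,"ty":0,"tz":-0.04,"ax":0,"ay":0,"az":0},{"tx":0,"ty":0,"tz":0,"ax":0,"ay":0,"az":0}]'

```text
t: 21.6
position: [0.4938, -0.0848, 0.206]
tool_rot: [-3.14, -0.002, -0.855]
force: [-0.2, -0.2, 0.0]
opening: 0.991
```

```bash
python3 -c "
from h import *
from workcell import get_image,read_state
s=read_state();print(s['position'],s['force'],s['opening'],s['qvel'].round(4))
im,d=get_image('side'); cv2.imwrite('pics/s5.png',cv2.resize(im[80:300,230:450,::-1],(600,600),interpolation=2)); np.savez('side5.npz',im=im,d=d)
im,d=get_image('top'); cv2.imwrite('pics/t5.png',im[:,:,::-1])
n='side';f=np.load('side5.npz');im=f['im'];d=f['d']
hsv=cv2.cvtColor(im,cv2.COLOR_RGB2HSV);H,S,V=[hsv[...,i].astype(int) for i in range(3)]
b=big((H>100)&(H<125)&(S>120)&(V>40)&(np.arange(640)[None]>150));x,y,w,h=cv2.boundingRect(b);yy,xx=np.mgrid[:400,:640]
p=(S<60)&(V>100)&(xx>=x)&(xx<x+w)&(yy>=y)&(yy<y+h)
c=big(p);print(x,y,w,h,rect(onz(n,c,.056)));o,dd=ray(n,np.argwhere(p)[:,::-1]);print((o+dd*d[p][:,None]).mean(0))
"
```

```text
[ 0.49375959 -0.08477728  0.20597756] [-0.18985175 -0.19636162  0.00584689] 0.9914143975494353 [-0.0008  0.0186  0.049   0.0003 -0.0157 -0.0021]
296 191 29 32 (array([494.2, -87.6]), array([27.1, 28.5]), 38.4)
[ 0.49631073 -0.06363997  0.04597509]
```

View pics/s5.png

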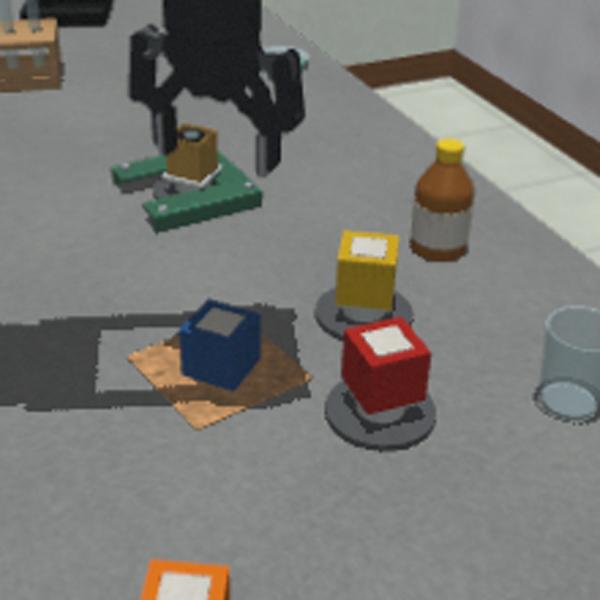

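View pics/t5.png

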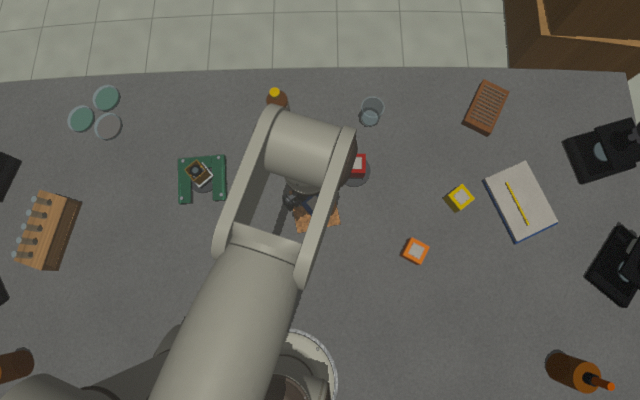

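The lid stands flat, open side down, on the mat at (220,342) in the side crop. The base is in the fork at (200,174) in the top view. One check that the base is home and settled before handing in.

```bash
python3 -c "
from h import *
from workcell import get_image,read_state
im,d=get_image('top'); n='top'
cv2.imwrite('pics/t6.png',cv2.resize(im[140:220,160:240,::-1],(600,600),interpolation=2))
yy,xx=np.mgrid[:400,:640]
o,dd=ray(n,np.c_[xx.ravel(),yy.ravel()]);P=(o+dd*d.reshape(-1,1)).reshape(400,640,3)
m=(P[...,2]>.07)&(P[...,2]<.1)&(xx>175)&(xx<230)&(yy>150)&(yy<215)
b=big(m);print(rect(onz(n,b,.08)),np.percentile(P[m][:,2],[10,50,90]).round(4),m.sum())
print(read_state()['t'])
"
```

```text
(array([589.5, 253.6]), array([50.4, 45.4]), 40.6) [0.0734 0.0789 0.0825] 214
21.75
```

View pics/t6.png

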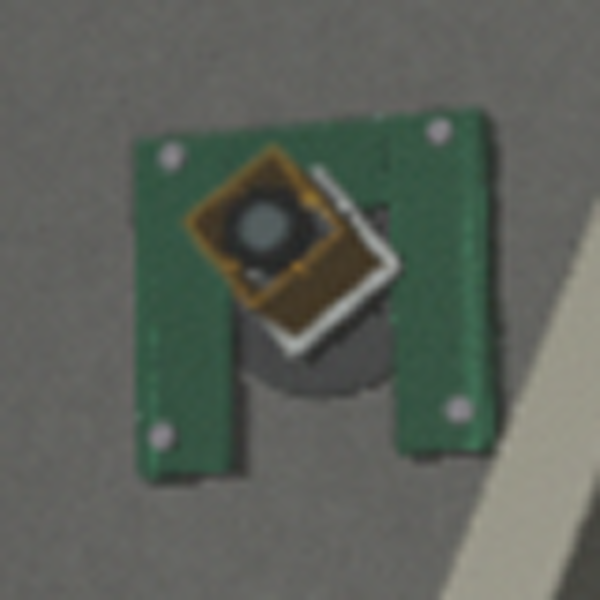

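```bash
python3 -c "
from workcell import hand_in
print(hand_in())"
```

```text
the job is handed in; nothing more can be done
None
```

The job is done and handed in at about 22 s of the 54 s allowed.

**What I did:** I gripped the blue-lidded tin by its lid, carried it upright to the fork mouth and slid the foot in until it met the stop. Contact came at x = 0.590 m, where I had measured home to be, with about 12 N. I then drew the lid straight up at about 14 N and stood it open side down on the cork mat.

**Last checks:**
- **Base:** upright in the holder, with its collar at (589.5, 253.6) mm against a home of (590, 255.5) mm. Its top is at 79 mm against the nominal 80, so it has dropped back onto the bench.
- **Lid:** level on the mat, with its paper patch within about 3 mm of the mat's measured centre.
- **Robot:** gripper open and about 0.2 m up, touching nothing, with the force reading near zero.
- **Other items:** the other tins and loose lids were not touched.

**One check disagreed:** in the last side view, a depth average over the lid's paper patch gave a height of 46 mm and a y about 24 mm off. The patch outline does not support this, and I think stray background pixels got into the average. I relied on the outline and the pictures.

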